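# Seat the dust cover of a bearing block

## Task

One of the two bearing blocks on the worktop has its round dust cover still standing proud of the rim. Grip the seating tool by its handle, set its pad squarely on the middle of that cover and, keeping hold of the tool, press straight down until the cover clicks home, flush with the rim. Then stand the tool upright on the worktop again; do not press on the cover with the bare fingers, and leave the other block, whose cover is already home, alone.

Things in the scene. Friction and masses are not known exactly. Their poses are not given: they have to be found in the camera images.
- seating_tool: Hand tool standing upright, round about its z axis, 102 mm tall, 0.14 kg: white pad disc 36 mm in diameter, 12 mm thick at the foot; steel shank 15 mm in diameter up to 32 mm; black round handle 26 mm in diameter from 32 to 102 mm (grip about 65 mm up). Origin: centre of the pad's underside, z up. A dark tube and a black lens can stand in the same row, 80 mm or more off; they have no white pad.
- bearing_block: Block whose cover stands proud: grey, 68 x 68 mm, 36 mm high, fixed to the worktop; on it a round aluminium rim, outer diameter 60, inner 49 mm, top 46 mm above the worktop; inside the rim the round steel dust cover, 46 mm in diameter. Origin: centre of the block's underside, on the worktop, straight below the cover's middle; z up.
- dust_cover (a joint): Travel of bearing_block's dust cover straight down, m: 0 as found (flat top 10 mm proud of the rim, 56 mm above the worktop), 0.010 home (flush with the rim, 46 mm above the worktop). A push of about 10 N moves it, the resistance falls on the way, and past 6 to 7 mm it snaps home by itself and stays. Released earlier, it rises again.
- closed_block: Second bearing block of the same make and size, fixed to the worktop, its cover already home, flush with the rim. Origin: centre of its underside. The two blocks may stand either way round. To be left alone.
There are look-alikes about, which are no part of the job. Leave any purple look-alike of the seating_tool alone.

How it is judged (in metres and radians):
On the way:
1. the cover is home with the held tool standing squarely over its middle (within 15 mm and 10 degrees) and on it or within 6 mm above it (value of joint dust_cover above 0.009 m and horizontal distance between seating_tool and bearing_block below 0.015 m and z of seating_tool in the frame of bearing_block below 0.052 m and angle between seating_tool's own z axis and vertical below 0.175 rad and contact force between the fingers and seating_tool above 1 N), for 0.05 s.
At the end, for the whole second after the job is handed in: The dust cover is home (down at least 9 of its 10 mm) and the seating tool stands upright on the worktop (within 10 degrees, its foot less than 10 mm above the worktop), at rest and touching neither block (value of joint dust_cover above 0.009 m and height (world z) of seating_tool below 0.01 m and angle between seating_tool's own z axis and vertical below 0.175 rad and linear speed of seating_tool below 0.02 m/s and contact force between seating_tool and bearing_block below 0.5 N and contact force between seating_tool and closed_block below 0.5 N).
It fails at once if the fingers press on the proud block or its cover (over 4 N) (contact force between the fingers and bearing_block above 4 N).
It fails at once if the fingers press on the other block (over 4 N) (contact force between the fingers and closed_block above 4 N).
It fails at once if the tool is pressed on the other block (over 4 N) (contact force between seating_tool and closed_block above 4 N).
It also fails if it takes over 53 s, if anything falls off the work surface, if the arm or the gripper's body presses on something with over 40 N, if the wrist force passes 120 N, or if a joint passes its speed limit or range.

## Robot

A 6-joint arm with a two-finger parallel gripper is mounted at the origin on a cart in front of the work surface, level with it; the furniture and walls round the work are solid. World frame = base frame: x ahead of the robot, y to its left, z up, the work surface at z = 0. Lengths are in m, angles in degrees, forces in N, time in s.
With the tool pointing down it reaches from about 0.4 to 0.825 m from the base axis. Payload 7 kg.
Tool frame: the origin (TCP) lies at the centre of the arm's flange, where the gripper is bolted on; the fingertips stand 178 mm ahead of it and the grasp point (between the pads) lies 159 mm ahead of it (tip_reach is the distance from the TCP to the fingertips, in m); z points along the fingers, y is the line along which they close (so a half turn about z gives the same grasp; the last joint's range is limited). The gripper opens to 88 mm and grips with 3 to 60 N. Pads are 19 mm wide; open, the fingers measure 130 mm over their backs; the gripper's body (78 mm by 193 mm) begins 47 mm behind the grasp point.
Start: joints at [80.22, 20.546, 0.682, 0, -70.136, -16.507], TCP at [0.299, 0.605, 0.405] pointing down, gripper open.
Joint ranges: [-176.03, 176.03], [-82.01, 121.73], [-58.28, 71.71], [-173.87, 95.51], [-174.79, -0.11], [-173.66, 173.66]. Speed limits (degrees/s): [136.94, 136.94, 172.46, 180, 180, 180].

## Interface

Orientations are given as [roll, pitch, yaw] about the fixed x, y, z axes, in that order (R = Rz(yaw) Ry(pitch) Rx(roll)).
In Python, from plant import * gives the robot as it stands.
- The arm moves only by the shell command python3 -m handwheel 'ROWS'. ROWS is JSON, a list of rows, each a list of 7 numbers: the opening, from -1 (shut) to 1 (fully open), then the shift along the tool's x, y, z as a fraction of full scale, then the turn, a rotation vector about the tool's x, y, z as a fraction of full scale. A call has 1 to 5 rows; each row shifts and turns the commanded pose from where the row before left it, along the tool's axes as they then stand; what a row does not reach is not made up. Full scale, the value 1, is 0.025 m for a shift and 6 degrees for a turn. A row lasts 1/8 s, in which the tool goes at most 62.5 mm and 10.7 degrees, less where a joint would pass 70% of its speed; a pose out of reach is approached as far as the arm can. A call with a number of a shift or a turn outside -1 to 1 is refused whole. A call with a gripper value outside its range is refused whole. The fingers move at their own pace and stop on an object; the grip force is fixed at half the most. Time passes only in rows, so rows that do not move let the fingers close. It gives the time, the measured TCP pose, the force, the opening and the grip force at its end, in the units of the state.
- get_obs(): the state, without advancing time (a new reading comes with each control period).
- snapshot(name): name is "scene" or "side" or "wrist"; returns a dict with "color" (384x512x3 uint8, red, green, blue), "fx", "fy", "cx", "cy" (pixels), "R" (3x3) and "t" (3): a world point X has camera coordinates R X + t; the wrist camera has in their place "tool_from_camera" (4x4, takes a point from camera to tool coordinates, whose origin is the TCP and whose axes are the flange's). Camera axes: x right, y down, z forward; pixel columns grow to the right and rows downward; lengths in m; the calibration is good to about 2 mm. A picture is of the moment at which its call begins: read the wrist's pose just before it. There is no depth.
- close_job(): hands the job in; it is judged then, once.
The state is a dict: "clock": time; "joint_pos": joint angles; "qvel": joint speeds; "tau": joint torques, N m; "tool_pos": TCP position; "orientation": TCP orientation; "force": force on the tool from outside, world axes, zero at the start; "moment": the same for the moment, N m; "opening": finger opening in m; "gripper_force": force on a finger pad.
Only numpy, scipy, OpenCV 4.12 (cv2) and the standard library are available. Lean on these libraries where they do the work, as an engineer would, in place of code of your own. Each camera call takes 0.05 s, during which the arm holds its last target. There are 200 camera calls.

## Working session

There is one attempt and no reset: what is moved stays moved. The work goes in short steps, Python scripts to look and compute and a shell command to move; the robot and the scene stay as the last step left them, time stands still between calls to the robot, and variables do not carry over. Pictures are saved under pics/ and viewed, at most 10 in all, crops included, and the job is handed in when it is done.

```bash
mkdir -p pics; cat > h.py <<'E'
from plant import *
import numpy as np, cv2
from scipy.spatial.transform import Rotation as Ro
def cam(n):
    o=get_obs(); s=snapshot(n)
    if n=="wrist":
        T=np.eye(4);T[:3,:3]=Ro.from_euler('xyz',o["orientation"],degrees=True).as_matrix();T[:3,3]=o["tool_pos"]
        W=T@np.array(s["tool_from_camera"]); s["R"]=W[:3,:3].T; s["t"]=-W[:3,:3].T@W[:3,3]
    s["R"]=np.array(s["R"]);s["t"]=np.array(s["t"]);return s
def ray(s,u,v):
    d=s["R"].T@np.array([(u-s["cx"])/s["fx"],(v-s["cy"])/s["fy"],1]); return -s["R"].T@s["t"],d/np.linalg.norm(d)
def onz(s,u,v,z):
    c,d=ray(s,u,v);return c+d*(z-c[2])/d[2]
def tri(r1,r2):
    (a,d),(b,e)=r1,r2; k=np.linalg.lstsq(np.c_[d,-e],b-a,rcond=None)[0]
    p,q=a+d*k[0],b+e*k[1]; return (p+q)/2,np.linalg.norm(p-q)
def proj(s,X):
    c=s["R"]@X+s["t"];return s["fx"]*c[0]/c[2]+s["cx"],s["fy"]*c[1]/c[2]+s["cy"]
def save(n,im): cv2.imwrite("pics/"+n+".png",im[...,::-1])
E
python3 - <<'E'
from h import *
o=get_obs();print(o)
a=cam("scene");b=cam("side");
print(-a["R"].T@a["t"],-b["R"].T@b["t"])
save("scene",a["color"]);save("side",b["color"]);save("w0",cam("wrist")["color"])
E
```

```text
{'clock': 0.0, 'joint_pos': array([ 8.02206872e+01,  2.05927835e+01,  6.33856039e-01, -1.99971140e-02,
       -7.01354951e+01, -1.65057829e+01]), 'qvel': array([-0.06896889, -0.02124256,  0.07335751,  0.0640548 ,  0.03261009,
        0.00354193]), 'tau': array([ 1.68687733e-03, -5.82721066e+01,  2.93046981e+01,  6.99675232e+00,
        7.06955689e-03, -1.59748488e-04]), 'tool_pos': array([0.29884361, 0.60503156, 0.40370823]), 'orientation': array([ 1.79904127e+02, -8.80543804e-03, -2.62918988e+01]), 'force': array([-0.19489313, -0.20808681, -0.80503896]), 'moment': array([-0.01737796, -0.02161758, -0.00871324]), 'gripper_force': 0.0, 'opening': 0.08757692678715004}
[-0.10774985 -0.14523583  0.65713664] [0.2111343  0.52339406 0.47445411]
```

View pics/scene.png

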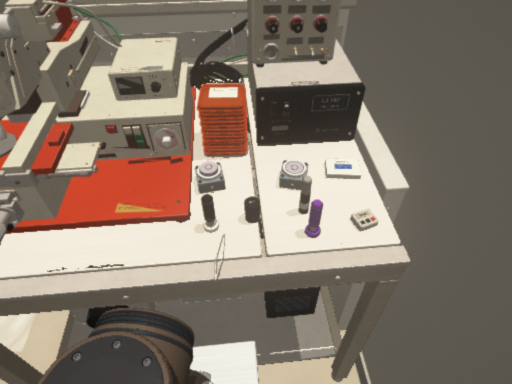

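View pics/side.png

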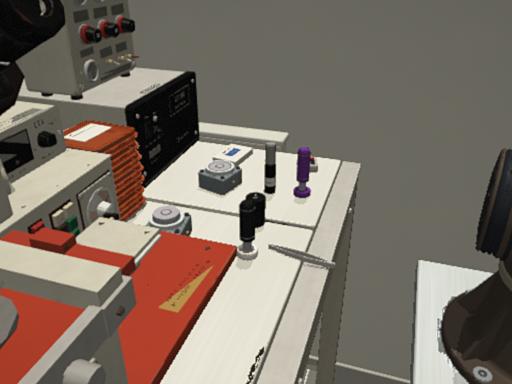

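Candidates for the tool in the scene picture: black handle on a white pad (209,213), lens (252,208), dark tube (306,195) and purple look-alike (315,218). By the description it is the one at (209,213). The blocks are at (209,175) and (294,173), and I need a close crop to see which cover is proud.

```bash
python3 - <<'E'
import cv2,numpy as np
a=cv2.imread("pics/scene.png");b=cv2.imread("pics/side.png")
r=lambda i,w,h:cv2.resize(i,(w,h),interpolation=cv2.INTER_CUBIC)
A=r(a[150:240,185:335],500,300);B1=r(b[195:265,140:270],400,300)[:, :];B2=r(b[145:205,185:285],400,300)
B1=r(b[195:265,140:270],400,215);B2=r(b[145:205,185:285],358,215)
cv2.imwrite("pics/crop.png",np.vstack([np.pad(A,((0,0),(0,258),(0,0))),np.hstack([B1,B2])]))
E
```

```text
(no output)
```

View pics/crop.png

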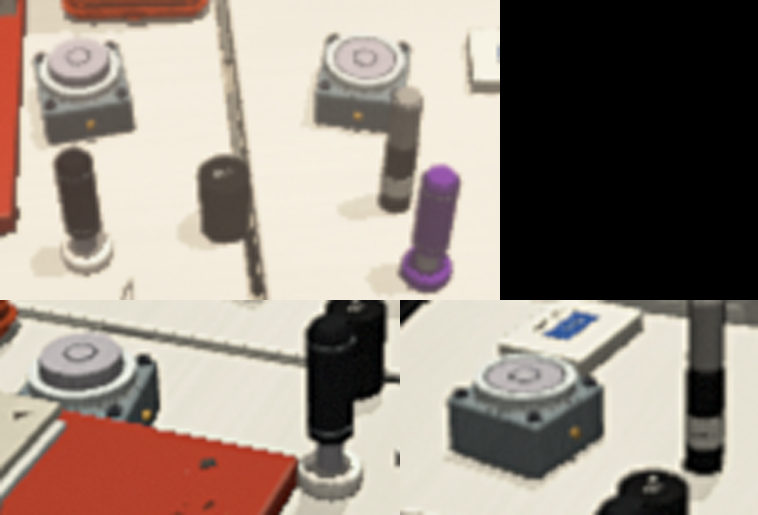

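View pics/w0.png

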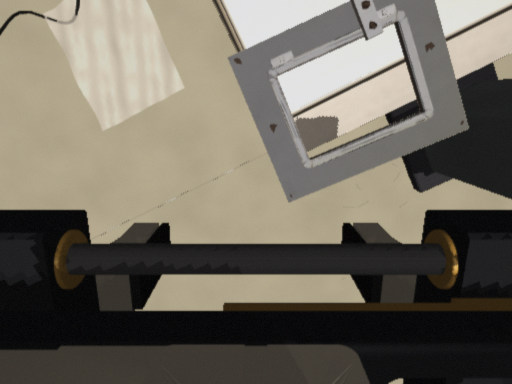

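The close crop confirms the choice: black handle on a white pad (tool), with its top at scene (207,197) and side (247,202). The left block is proud, its cover middle at scene (209,167) and side (167,212). The right block's cover is flush. The wrist view shows only the floor and the cart.

```bash
python3 - <<'E'
from h import *
a=cam("scene");b=cam("side")
# refine by masks
def m(im,lo,hi,box):
    x0,y0,x1,y1=box;k=cv2.inRange(cv2.cvtColor(im,cv2.COLOR_RGB2HSV)[y0:y1,x0:x1],lo,hi)
    n,l,s,c=cv2.connectedComponentsWithStats(k);i=1+np.argmax(s[1:,4]);return s[i]+np.array([x0,y0,0,0,0]),c[i]+[x0,y0]
for nm,p,q in [("cover",(209,167.1),(166.6,211.9)),("htop",(206.9,196.8),(247.2,202.2)),("padtop",(211.4,224),(247.2,250))]:
    print(nm,tri(ray(a,*p),ray(b,*q)), onz(a,*p,{"cover":.056,"htop":.102,"padtop":.012}[nm]),onz(b,*q,{"cover":.056,"htop":.102,"padtop":.012}[nm]))
for nm,p,z in [("closed",(294.5,167.5),.046),("lens",(252,200),.05),("redbase corner",(190,218),0.02),("red right edge top",(191,160),.02),("stack",(228,155),0)]: print(nm,onz(a,*p,z))
s=m(a["color"],(0,0,0),(180,255,60),(198,190,222,228));print(s)
s=m(b["color"],(0,0,0),(180,255,45),(236,195,258,245));print(s)
E
```

```text
cover (array([ 0.56858252, -0.08276923,  0.05510273]), np.float64(0.0005077018992008644)) [ 0.56719599 -0.08285231  0.056     ] [ 0.56814569 -0.08177138  0.056     ]
htop (array([ 0.42219156, -0.08308596,  0.10123375]), np.float64(0.00012529067618333623)) [ 0.42154639 -0.08317704  0.102     ] [ 0.4216893 -0.0817625  0.102    ]
padtop (array([ 0.42296313, -0.08338208,  0.00810603]), np.float64(0.00021217814376644099)) [ 0.41991248 -0.08376816  0.012     ] [ 0.42108453 -0.07821117  0.012     ]
closed [ 0.55536788 -0.29789869  0.046     ]
lens [ 0.45056628 -0.18087964  0.05      ]
redbase corner [ 0.43612912 -0.03545902  0.02      ]
red right edge top [ 0.64114601 -0.03072946  0.02      ]
stack [ 0.67598365 -0.13054609  0.        ]Traceback (most recent call last):
  File "<stdin>", line 10, in <module>
  File "<stdin>", line 6, in m
    return _wrapfunc(a, 'argmax', axis=axis, out=out, **kwds)
    return bound(*args, **kwds)
ValueError: attempt to get argmax of an empty sequence
```

```bash
python3 - <<'E'
from h import *
a=cam("scene");b=cam("side")
A=a["color"];B=b["color"]
r=lambda i,w,h:cv2.resize(i,(w,h),interpolation=cv2.INTER_CUBIC)
save("left",np.hstack([r(A[0:240,0:160],400,600),r(B[84:384,0:200],400,600)]))
for X in [(.3,.6,.4),(.3,.6,.226),(.422,-.083,.35),(.4,.2,.1),(.4,.2,.3),(.5,.1,0.02)]: print(X,proj(a,np.array(X)),proj(b,np.array(X)))
print(tri(ray(a,165,138),ray(b,98,203)))
E
```

```text
(0.3, 0.6, 0.4) (np.float64(-420.1594972211171), np.float64(139.48886420739552)) (np.float64(23128.954607330546), np.float64(-18130.732409989196))
(0.3, 0.6, 0.226) (np.float64(-260.7200213001133), np.float64(232.25432510830043)) (np.float64(-365.40863819553925), np.float64(1556.9164385920872))
(0.422, -0.083, 0.35) (np.float64(190.21743477797878), np.float64(92.33629607937185)) (np.float64(246.07051607176246), np.float64(39.87094423670703))
(0.4, 0.2, 0.1) (np.float64(66.60788400743093), np.float64(215.33811688311968)) (np.float64(180.85542171291394), np.float64(332.5462693865293))
(0.4, 0.2, 0.3) (np.float64(18.416884711484443), np.float64(135.83063313923049)) (np.float64(163.481082418843), np.float64(163.64834901826868))
(0.5, 0.1, 0.02) (np.float64(134.09438303906566), np.float64(201.9884587285296)) (np.float64(151.82002060266063), np.float64(306.68780011627973))
(array([0.62271508, 0.01880954, 0.1161962 ]), np.float64(0.006787757976057855))
```

View pics/left.png

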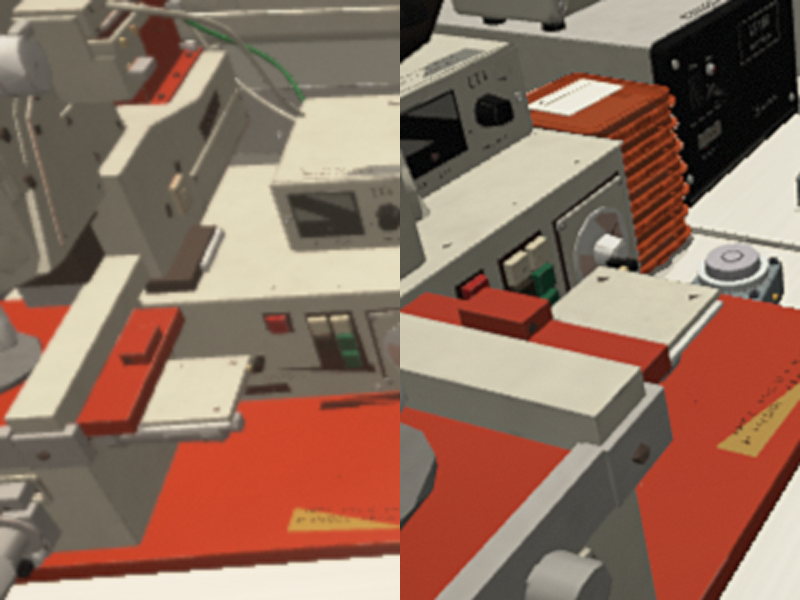

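```bash
python3 - <<'E'
from h import *
a=cam("scene");b=cam("side")
for n,p,q in [("plate",(99,143),(160,230)),("barend",(34,176),(102,291)),("knob",(8,200),(82,371)),("stacktopR",(244,88),(135,127)),("stacktopcorner",(243,100),(136,130))]:
    print(n,tri(ray(a,*p),ray(b,*q)))
c,d=ray(a,45,60)
for x in np.arange(.4,1,.1):
    X=c+d*(x-c[0])/d[0];print(X,proj(b,X))
c,d=ray(a,5,60)
for x in np.arange(.3,1,.1):
    X=c+d*(x-c[0])/d[0];print(X,proj(b,X))
R=Ro.from_euler('xyz',get_obs()["orientation"],degrees=True).as_matrix();print(R.round(3))
E
```

```text
plate (array([0.4715393 , 0.12314384, 0.19227166]), np.float64(0.048814652646995076))
barend (array([0.44918737, 0.24580476, 0.17588599]), np.float64(0.011670366671025655))
knob (array([0.43241237, 0.30630081, 0.13680079]), np.float64(0.01952038561754803))
stacktopR (array([ 0.6845109 , -0.18262771,  0.17886831]), np.float64(0.040528758350942544))
stacktopcorner (array([ 0.67597044, -0.17916702,  0.1640969 ]), np.float64(0.01725620028863672))
[0.4        0.1064407  0.42413745] (np.float64(199.75021616283854), np.float64(-3.48241885766393))
[0.5        0.15600774 0.37824887] (np.float64(80.93989113543341), np.float64(52.61514712293314))
[0.6        0.20557477 0.3323603 ] (np.float64(-32.795482376918585), np.float64(106.31652045446238))
[0.7        0.2551418  0.28647172] (np.float64(-141.77426778146804), np.float64(157.7720198254716))
[0.8        0.30470884 0.24058314] (np.float64(-246.28874501693565), np.float64(207.11964833580407))
[0.9        0.35427587 0.19469456] (np.float64(-346.60772820610606), np.float64(254.4863294492747))
[0.3        0.09867961 0.47195636] (np.float64(314.31166951967896), np.float64(-64.29997343345477))
[0.4        0.15849949 0.42654119] (np.float64(173.20476425402353), np.float64(0.6914335089861936))
[0.5        0.21831936 0.38112602] (np.float64(32.63079995225323), np.float64(65.43737703491378))
[0.6        0.27813924 0.33571086] (np.float64(-107.41323695946949), np.float64(129.9392451444633))
[0.7        0.33795911 0.29029569] (np.float64(-246.93033737694356), np.float64(194.19841539265678))
[0.8        0.39777899 0.24488052] (np.float64(-385.92346973085245), np.float64(258.21625498747164))
[0.9        0.45759886 0.19946535] (np.float64(-524.3955801972932), np.float64(321.9941208868063))
[[ 0.897 -0.443 -0.   ]
 [-0.443 -0.897 -0.   ]
 [ 0.     0.    -1.   ]]
```

```bash
python3 -m handwheel '[[0.2,0,0,-0.4,0,0,-0.876],[0.2,0,0,-0.4,0,0,-0.876],[0.2,0,0,-0.4,0,0,-0.876],[0.2,0,0,-0.4,0,0,-0.876],[0.2,0,0,-0.4,0,0,-0.876]]'
python3 -m handwheel '[[0.2,0,1,0,0,0,0],[0.2,0,1,0,0,0,0],[0.2,0,1,0,0,0,0],[0.2,0,1,0,0,0,0],[0.2,0,1,0,0,0,0]]'
```

```text
clock: 1.08
tool_pos: [0.2989, 0.6051, 0.4551]
orientation: [-180.0, 0.0, 0.2]
force: [0.2, 0.7, 0.2]
opening: 0.0527
gripper_force: 0.0
clock: 1.7
tool_pos: [0.2989, 0.4793, 0.4548]
orientation: [-180.0, -0.0, -0.0]
force: [0.5, -0.8, 0.2]
opening: 0.0521
gripper_force: 0.0
```

```bash
python3 -m handwheel '[[0.2,0,1,0,0,0,0],[0.2,0,1,0,0,0,0],[0.2,0,1,0,0,0,0],[0.2,0,1,0,0,0,0],[0.2,0,1,0,0,0,0]]'
python3 -m handwheel '[[0.2,0.4,1,0,0,0,0],[0.2,0.4,1,0,0,0,0],[0.2,0.4,1,0,0,0,0],[0.2,0.4,1,0,0,0,0],[0.2,0.4,1,0,0,0,0]]'
python3 -m handwheel '[[0.2,0.4,1,0,0,0,0],[0.2,0.4,1,0,0,0,0],[0.2,0.4,1,0,0,0,0],[0.2,0.4,1,0,0,0,0],[0.2,0.4,1,0,0,0,0]]'
```

```text
clock: 2.33
tool_pos: [0.2989, 0.3538, 0.4548]
orientation: [-180.0, -0.0, -0.0]
force: [-0.3, -0.1, -0.1]
opening: 0.053
gripper_force: 0.0
clock: 2.95
tool_pos: [0.3489, 0.2287, 0.4548]
orientation: [-180.0, -0.0, -0.0]
force: [1.4, -0.6, 0.2]
opening: 0.0524
gripper_force: 0.0
clock: 3.58
tool_pos: [0.3987, 0.1037, 0.4548]
orientation: [-180.0, -0.0, -0.0]
force: [-0.1, -0.6, 0.6]
opening: 0.0524
gripper_force: 0.0
```

```bash
python3 -m handwheel '[[0.2,0.12,1,0,0,0,0],[0.2,0.12,1,0,0,0,0],[0.2,0.12,1,0,0,0,0],[0.2,0.12,1,0,0,0,0],[0.2,0.12,1,0,0,0,0]]'
python3 -m handwheel '[[0.2,0.11,0.9,0.5,0,0,0],[0.2,0.11,0.9,0.5,0,0,0],[0.2,0.11,0.7,0.5,0,0,0],[0.2,0,0,0.5,0,0,0]]'
python3 - <<'E'
from h import *
o=get_obs();print(o["tool_pos"])
w=cam("wrist");save("w1",w["color"])
print(proj(w,np.array([.422,-.083,.101])),proj(w,np.array([.568,-.083,.055])))
E
```

```text
clock: 4.2
tool_pos: [0.4133, -0.0211, 0.4548]
orientation: [-180.0, -0.0, -0.0]
force: [0.0, -0.0, -0.0]
opening: 0.0525
gripper_force: 0.0
clock: 4.7
tool_pos: [0.4217, -0.0834, 0.4042]
orientation: [180.0, -0.0, -0.1]
force: [-0.0, 0.8, -0.6]
opening: 0.0526
gripper_force: 0.0
[ 0.42165293 -0.08339431  0.40417651]
(np.float64(254.97323995100027), np.float64(183.22567137487002)) (np.float64(254.54329496839875), np.float64(14.424646849864672))
```

View pics/w1.png

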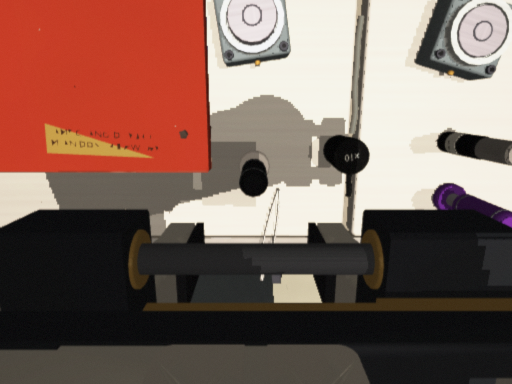

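The wrist picture shows the handle top at (254,180) against a predicted (255,183), and the proud cover at (252,15) against (254,14). The measurements agree, so I'm descending to grip.

```bash
python3 -m handwheel '[[0.2,0.04,0,1,0,0,0],[0.2,0,0,1,0,0,0],[0.2,0,0,1,0,0,0],[0.2,0,0,1,0,0,0],[0.2,0,0,1,0,0,0]]'
python3 -m handwheel '[[0.2,0,0,1,0,0,0],[0.2,0,0,1,0,0,0],[0.2,0,0,0.2,0,0,0],[-1,0,0,0,0,0,0],[-1,0,0,0,0,0,0]]'
python3 -m handwheel '[[-1,0,0,0,0,0,0],[-1,0,0,0,0,0,0],[-1,0,0,0,0,0,0]]'
```

```text
clock: 5.38
tool_pos: [0.423, -0.0818, 0.2792]
orientation: [-180.0, -0.0, 0.0]
force: [0.5, 0.7, 0.0]
opening: 0.0524
gripper_force: 0.0
clock: 6.0
tool_pos: [0.4235, -0.0821, 0.2256]
orientation: [-180.0, -0.1, 0.0]
force: [-0.1, 0.5, -0.3]
opening: 0.0379
gripper_force: 0.0
clock: 6.38
tool_pos: [0.4234, -0.0823, 0.2253]
orientation: [-180.0, -0.1, 0.0]
force: [0.0, 0.9, 6.1]
opening: 0.0255
gripper_force: 30.0
```

```bash
python3 -m handwheel '[[-1,0,0,-0.8,0,0,0],[-1,0,0,-0.8,0,0,0],[-1,0,0,-0.8,0,0,0],[-1,0,0,-0.8,0,0,0],[-1,0,0,0,0,0,0]]'
python3 -m handwheel '[[-1,0.7,0,0,0,0,0],[-1,0.8,0,0,0,0,0],[-1,0.8,0,0,0,0,0],[-1,0.7,0,0,0,0,0],[-1,0,0,0,0,0,0]]'
python3 - <<'E'
from h import *
o=get_obs();print(o["tool_pos"],o["force"])
a=cam("scene");b=cam("side");w=cam("wrist")
r=lambda i:cv2.resize(i,(400,300),interpolation=cv2.INTER_CUBIC)
save("held",np.vstack([np.hstack([r(a["color"][110:230,140:300]),r(b["color"][140:260,100:260])]),np.hstack([r(w["color"][80:260,130:370]),r(b["color"])])]))
E
```

```text
clock: 7.0
tool_pos: [0.4234, -0.0823, 0.3057]
orientation: [-180.0, -0.2, -0.0]
force: [-0.0, -0.3, -1.0]
opening: 0.0256
gripper_force: 30.0
clock: 7.62
tool_pos: [0.4994, -0.0823, 0.3036]
orientation: [180.0, 0.1, -0.0]
force: [0.2, -0.9, -1.1]
opening: 0.0256
gripper_force: 30.0
[ 0.49941283 -0.08232687  0.30356846] [ 0.15541699 -0.94214831 -1.14801964]
```

View pics/held.png

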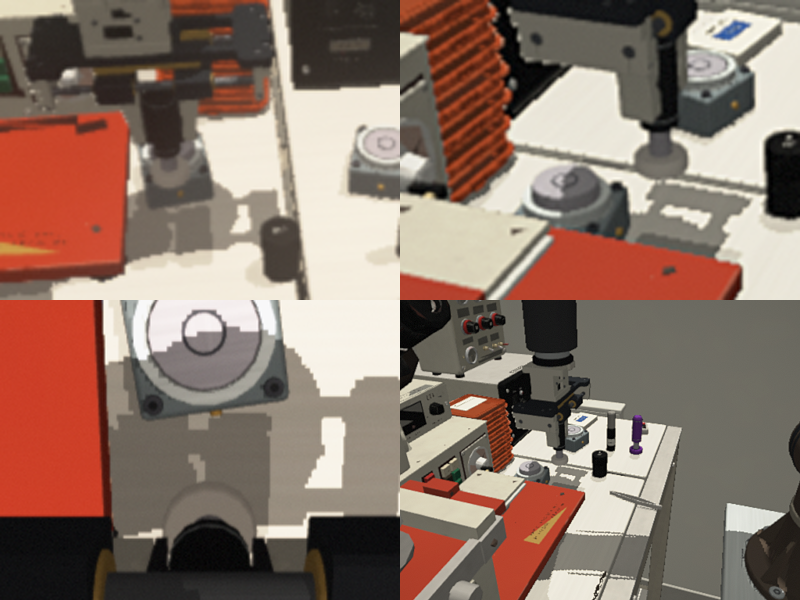

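The tool is held upright, with its pad at about wrist (257,190) and side (204,206). The cover's middle is at wrist (254,100).

```bash
python3 - <<'E'
from h import *
o=get_obs();w=cam("wrist");b=cam("side");a=cam("scene")
print("cover",onz(w,253.6,99.8,.056),"pad y (wrist)",[onz(w,257,190,z) for z in (.092,.08)])
# scene pad top: crop (168,155)/2.5
print("pad tri",tri(ray(a,140+170*.4,110+163*.4),ray(b,204,206)))
print(o["tool_pos"])
E
```

```text
cover [ 0.56720451 -0.08131426  0.056     ] pad y (wrist) [array([ 0.5144888 , -0.08341413,  0.092     ]), array([ 0.51145825, -0.08346879,  0.08      ])]
pad tri (array([ 0.50065543, -0.0831221 ,  0.0840585 ]), np.float64(0.009726139097360715))
[ 0.49766968 -0.08244891  0.30411416]
```

```bash
python3 -m handwheel '[[-1,0.9,0,0,0,0,0],[-1,1,0,0,0,0,0],[-1,0.9,0,0,0,0,0],[-1,0,0,0,0,0,0],[-1,0,0,0.6,0,0,0]]'
python3 -m handwheel '[[-1,0,0,0.2,0,0,0],[-1,0,0,0.1,0,0,0],[-1,0,0,0.1,0,0,0]]'
```

```text
clock: 8.55
tool_pos: [0.5679, -0.0823, 0.2901]
orientation: [-180.0, -0.1, -0.0]
force: [-0.3, -0.4, -1.8]
opening: 0.0257
gripper_force: 30.0
clock: 8.93
tool_pos: [0.5678, -0.0824, 0.2804]
orientation: [180.0, 0.0, 0.0]
force: [-4.7, 1.5, 8.6]
opening: 0.0257
gripper_force: 30.0
```

```bash
python3 - <<'E'
from h import *
o=get_obs();print(o["tool_pos"],o["force"])
a=cam("scene");b=cam("side")
r=lambda i:cv2.resize(i,(400,400),interpolation=cv2.INTER_CUBIC)
save("press0",np.hstack([r(a["color"][120:200,170:250]),r(b["color"][160:250,120:210])]))
E
```

```text
[ 0.56782872 -0.08242005  0.28037903] [-4.72548035  1.4531708   8.64151593]
```

View pics/press0.png

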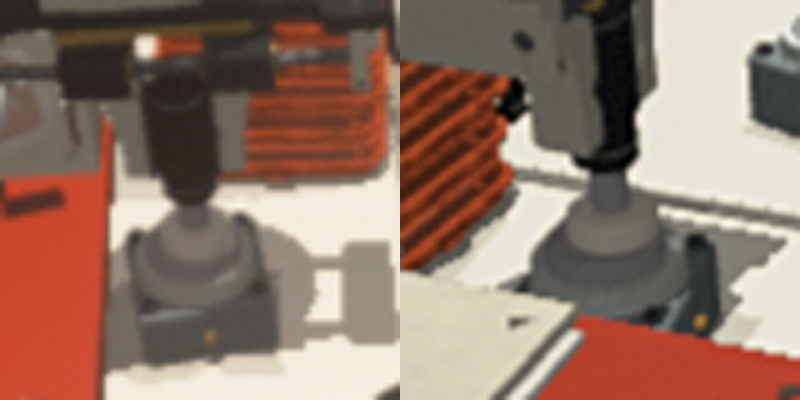

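The pad sits squarely and centred on the cover, at scene crop (192,240) and side crop (608,225). Contact came at the expected height, with about 10 N. Now I'm pressing.

```bash
python3 -m handwheel '[[-1,0,0,0.1,0,0,0],[-1,0,0,0.1,0,0,0],[-1,0,0,0.1,0,0,0],[-1,0,0,0.06,0,0,0],[-1,0,0,0,0,0,0]]'
```

```text
clock: 9.65
tool_pos: [0.5684, -0.0823, 0.2714]
orientation: [180.0, -0.0, 0.0]
force: [-2.1, 1.1, 5.8]
opening: 0.0253
gripper_force: 30.0
```

```bash
python3 -m handwheel '[[-1,0,0,0.06,0,0,0],[-1,0,0,0.06,0,0,0],[-1,0,0,0,0,0,0]]'
```

```text
clock: 10.02
tool_pos: [0.5691, -0.0822, 0.2708]
orientation: [180.0, -0.2, 0.1]
force: [-6.1, 2.3, 22.7]
opening: 0.0253
gripper_force: 30.0
```

A hard stop at 23 N means the cover is home. I'm lifting and taking the tool back.

```bash
python3 -m handwheel '[[-1,0,0,-0.4,0,0,0],[-1,0,0,-0.6,0,0,0],[-1,0,0,-0.6,0,0,0],[-1,-0.5,0,0,0,0,0],[-1,-0.8,0,0,0,0,0]]'
python3 -m handwheel '[[-1,-0.9,0,0,0,0,0],[-1,-0.9,0,0,0,0,0],[-1,-0.9,0,0,0,0,0],[-1,-0.9,0,0,0,0,0],[-1,-0.9,0,0,0,0,0]]'
python3 - <<'E'
from h import *
o=get_obs();print(o["tool_pos"],o["force"])
a=cam("scene");b=cam("side")
r=lambda i:cv2.resize(i,(400,400),interpolation=cv2.INTER_CUBIC)
save("after",np.hstack([r(a["color"][140:240,160:260]),r(b["color"][170:270,150:250])]))
E
```

```text
clock: 10.65
tool_pos: [0.5346, -0.0824, 0.3073]
orientation: [-180.0, 0.0, -0.0]
force: [-1.0, 0.4, -1.2]
opening: 0.0255
gripper_force: 30.0
clock: 11.28
tool_pos: [0.4213, -0.0826, 0.3072]
orientation: [-180.0, 0.0, -0.0]
force: [-0.6, 0.2, -0.0]
opening: 0.0256
gripper_force: 30.0
[ 0.42131831 -0.08255293  0.3071566 ] [-0.64930824  0.22597195 -0.03938527]
```

View pics/after.png

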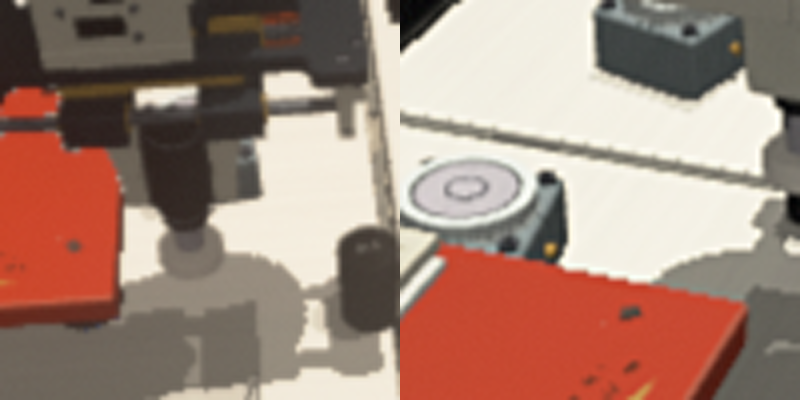

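The cover is flush, at side crop (467,188). Now I'm standing the tool at its original spot.

```bash
python3 -m handwheel '[[-1,0,0,0.8,0,0,0],[-1,0,0,0.8,0,0,0],[-1,0,0,0.8,0,0,0],[-1,0,0,0.6,0,0,0],[-1,0,0,0,0,0,0]]'
python3 -m handwheel '[[-1,0,0,0.1,0,0,0],[-1,0,0,0.1,0,0,0],[-1,0,0,0,0,0,0]]'
```

```text
clock: 12.0
tool_pos: [0.4225, -0.0825, 0.2316]
orientation: [180.0, 0.2, -0.0]
force: [-0.3, 0.6, -1.6]
opening: 0.0255
gripper_force: 30.0
clock: 12.38
tool_pos: [0.4231, -0.0823, 0.2279]
orientation: [-180.0, -0.0, -0.0]
force: [-0.6, -1.3, -1.2]
opening: 0.0253
gripper_force: 30.0
```

```bash
python3 -m handwheel '[[-1,0,0,0.05,0,0,0],[-1,0,0,0.05,0,0,0],[-1,0,0,0,0,0,0]]'
```

```text
clock: 12.75
tool_pos: [0.4232, -0.0823, 0.2253]
orientation: [-180.0, -0.0, -0.0]
force: [-1.1, -0.0, 0.8]
opening: 0.0255
gripper_force: 30.0
```

Contact is just starting. One small step more, then release and retreat.

```bash
python3 -m handwheel '[[-1,0,0,0.04,0,0,0],[-1,0,0,0,0,0,0],[0.2,0,0,0,0,0,0],[0.2,0,0,0,0,0,0],[0.2,0,0,0,0,0,0]]'
python3 -m handwheel '[[0.2,0,0,-0.3,0,0,0],[0.2,0,0,-0.9,0,0,0],[0.2,0,0,-1,0,0,0],[0.2,0,0,-1,0,0,0],[0.2,0,0,-1,0,0,0]]'
python3 -m handwheel '[[0.2,0,0,-1,0,0,0],[0.2,0,0,-1,0,0,0],[0.2,0,0,0,0,0,0]]'
python3 - <<'E'
from h import *
a=cam("scene");b=cam("side")
r=lambda i:cv2.resize(i,(400,400),interpolation=cv2.INTER_CUBIC)
save("end",np.hstack([r(a["color"][140:240,160:260]),r(b["color"][170:270,170:270])]))
E
```

```text
clock: 13.38
tool_pos: [0.4231, -0.0824, 0.224]
orientation: [180.0, 0.0, -0.0]
force: [-0.1, -0.5, 0.5]
opening: 0.049
gripper_force: 0.0
clock: 14.0
tool_pos: [0.4229, -0.0824, 0.3305]
orientation: [-180.0, -0.0, -0.0]
force: [0.2, -0.5, -0.2]
opening: 0.0524
gripper_force: 0.0
clock: 14.38
tool_pos: [0.4235, -0.0823, 0.3814]
orientation: [-180.0, -0.2, 0.0]
force: [0.4, 0.6, -0.0]
opening: 0.0526
gripper_force: 0.0
```

View pics/end.png

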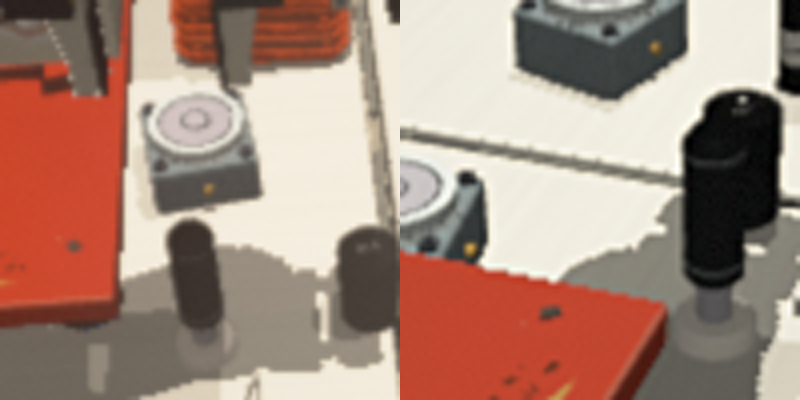

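The tool stands upright on the worktop and the cover is flush, at scene crop (197,120). I'm handing in.

```bash
python3 -c "
from plant import *
print(close_job())"
```

```text
the job is handed in; nothing more can be done
None
```

The left block's dust cover is pressed home and flush with its rim, the seating tool stands upright back at its original spot, the other block was left alone, and the job was handed in at about 14.5 s; no verdict came back.

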